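Unload the cassette label press

ROBOT

A 7-joint arm with a two-finger parallel gripper is mounted at the origin on the work surface. World frame = base frame: x ahead of the robot, y to its left, z up, the work surface at z = 0. Lengths are in m, angles in rad, forces in N, time in s.
With the tool pointing down it reaches from about 0.35 to 0.9 m from the base axis. Payload 8.1 kg.
Tool frame: the origin (TCP) lies midway between the tips of the shut fingers; the grasp point (between the pads) lies behind it (arm.tcp_to_grasp is the z of the grasp point in the tool frame, in m); z points along the fingers, y is the line along which they close (so a half turn about z gives the same grasp; the last joint's range is limited). The gripper opens to 92 mm and grips with 3 to 60 N. Pads are 19 mm wide; open, the fingers measure 130 mm over their backs; the gripper's body (75 mm by 190 mm) begins 47 mm behind the grasp point.
Start: joints at [1.098, 0.434, 0.025, 1.573, -0.012, 1.134, -0.075], TCP at [0.226, -0.583, 0.227] pointing down, gripper open.
Joint ranges: [-2.62, 2.62], [-0.44, 2.09], [-1.27, 1.32], [0.08, 2.57], [-1.32, 4.46], [0.12, 2], [-2.74, 2.74]. Speed limits (rad/s): [2.22, 2.22, 3.01, 3.01, 3.14, 3.14, 3.14].

INTERFACE

Orientations are given as a rotation vector (axis times angle).
In Python, from cell import readout, vision, arm gives the robot as it stands.
- The arm moves only by the tool carry_out, never from a script. Its argument "increments" is one flat list of numbers, 6 for each row, row after row: the shift along the world's x, y, z in mm, then the turn, a rotation vector about the world's x, y, z in rad. In form: [tx, ty, tz, wx, wy, wz, tx, ty, tz, wx, wy, wz, ...]. A call has 1 to 20 rows; each row shifts and turns the commanded pose from where the row before left it; what a row does not reach is not made up. A row lasts 1/8 s, in which the tool goes at most 62.5 mm and 10.7 degrees, less where a joint would pass 70% of its speed; a pose out of reach is approached as far as the arm can. A call with a gripper value outside its range is refused whole. "grip" is the closure, from 0 (fully open) to 1 (shut), set as the call begins (left out, the last holds). The fingers move at their own pace and stop on an object; "newtons" is the grip in N (left out, the last holds). Time passes only in rows, so rows that do not move let the fingers close. It gives the time, the measured TCP pose, the force, the opening and the grip force at its end, in the units of the state.
- readout.observe(): the state, without advancing time (a new reading comes with each control period).
- vision.get_image(name): name is "scene" or "top" or "wrist"; returns the picture (420x560x3 uint8, red, green, blue); there is no depth.
- vision.calibration(name): a dict with "fov_y" (degrees; the focal length in pixels is half the picture's height over the tangent of half this angle, whatever the lens; pixels are square), "cx", "cy" (the principal point, pixels), "k1" (the pictures are not rectified: a ray, as slopes to the right and down, at radius r is drawn at 1 + k1 r^2 times it, then the intrinsics apply), "pose" (4x4, takes a point from camera to world coordinates). Camera axes: x right, y up, looking along -z (the intrinsics and any distortion apply to the point x, -y, -z); pixel columns grow to the right and rows downward; lengths in m; the calibration is good to about 2 mm. A picture is of the moment at which its call begins: read the wrist's pose just before it. calibration takes no time and is no camera call; for the wrist camera it gives the pose at the moment of the call.
- arm.sign_off(): hands the job in; it is judged then, once.
The state is a dict: "clock": time; "joints": joint angles; "dq": joint speeds; "joint_efforts": joint torques, N m; "position": TCP position; "ee_rot": TCP orientation; "force": force on the tool from outside, world axes, zero at the start; "ft_torque": the same for the moment, N m; "width": opening from 0.0 (shut) to 1.0 (fully open); "gripper_force": force on a finger pad.
Only numpy, scipy, OpenCV 4.12 (cv2) and the standard library are available. Lean on these libraries where they do the work, as an engineer would, in place of code of your own. Each camera call takes 0.05 s, during which the arm holds its last target. There are 200 camera calls.

TASK

The labels on the two cassettes have set: take the press stack apart from the top down. Pile the two plywood spacer boards on the cork mat, lying centrally along it and squared up one on the other, and lay each cassette flat, label up, in its own compartment of the shallow wooden crate, either one. Set everything down rather than dropping it, and leave the other things on the counter where they are.

Things in the scene. Friction and masses are not known exactly. Their poses are not given: they have to be found in the camera images.
- upper_board: the topmost plywood spacer board: 130 (x) x 60 (y) x 15 mm thick; origin at the centre of its underside, z up, x along its length. The press stack, from the bottom: press base, lower cassette, lower board, upper cassette, upper board; all loose on one another, long sides roughly parallel, standing 69 mm high in all
- upper_cassette: second from the top of the stack: black cassette, no case: 100 (x) x 64 (y) x 12 mm thick, pale label with two hubs on top; origin at the centre of its underside, z up, x along its length
- lower_board: third from the top of the stack: plywood spacer board: 130 (x) x 60 (y) x 15 mm thick; origin at the centre of its underside, z up, x along its length
- lower_cassette: lowest of the stack, on the press base: black cassette, no case: 100 (x) x 64 (y) x 12 mm thick, pale label with two hubs on top; origin at the centre of its underside, z up, x along its length
- press_base: fixed dark steel plate that carries the stack, 170 (x) x 90 (y) x 15 mm high; origin at the centre of its underside
- mat: fixed cork mat, 200 (x) x 120 (y) x 4 mm thick; origin at the centre of its underside, x along its length
- crate: fixed shallow dark wooden crate, open on top, 258 (x) x 142 (y) x 28 mm high, walls and floor 6 mm; one 6 mm divider makes two compartments along x, each 120 (x) x 130 (y) mm inside; origin at the centre of its underside
- bay_near (a point): centre of the floor of the compartment at the crate's -x end (6 mm above the crate's underside), axes as the crate's
- bay_far (a point): centre of the floor of the compartment at the crate's +x end (6 mm above the crate's underside), axes as the crate's
- record_weight: bystander: aluminium record weight, disc 72 mm across with a 44 mm top knob, 40 mm high; origin at the centre of its underside
- record_brush: bystander: wooden velvet record brush, 45 x 110 x 30 mm high; origin at the centre of its underside
- cassette_case: bystander: closed clear-grey cassette case with paper inlay, 109 x 70 x 16 mm; not part of the job; origin at the centre of its underside
- cartridge_box: bystander: small carton, 75 x 75 x 45 mm high; origin at the centre of its underside
- screwdriver: bystander: screwdriver, 170 mm long, lying along its x; origin on its long axis
Not all that is in view belongs to the job. What is shaped like the lower_board but green or red is not meant.

How it is judged:
By the outcome, as a careful person would: the job done as asked, in the order asked, and still so for the second after the job is handed in, with the robot touching nothing.
It also fails if it takes over 72 s, if anything falls off the work surface, if the arm or the gripper's body presses on something with over 40 N, if the wrist force passes 120 N, or if a joint passes its speed limit or range.

## Working session

There is one attempt and no reset: what is moved stays moved. The work goes in short steps, Python scripts to look and compute and a tool call to move; the robot and the scene stay as the last step left them, time stands still between calls to the robot, and variables do not carry over. Pictures are saved under pics/ and viewed, at most 13 in all, crops included, and the job is handed in when it is done.

Besides the shell and the picture viewer there is one more tool, called by a JSON object that holds its "fn" and its "kwargs". carry_out: Moves the arm, as the interface text tells. Its arguments: {"type":"object","properties":{"increments":{"type":"array","items":{"type":"number"}},"grip":{"type":"number"},"newtons":{"type":"number"}},"required":["increments"]}

```bash
mkdir -p pics
cat > h.py <<'E'
import numpy as np, cv2
from cell import readout, vision, arm
def K(c):
    f=210/np.tan(np.radians(c['fov_y'])/2); return np.array([[f,0,c['cx']],[0,f,c['cy']],[0,0,1]])
def ray(c,uv,z):
    # pixel -> world at height z
    k=K(c); d=np.array([(uv[0]-c['cx'])/k[0,0],(uv[1]-c['cy'])/k[0,0]])
    s=d.copy()
    for _ in range(30): s=d/(1+c['k1']*(s@s))
    P=np.array(c['pose']); v=P[:3,:3]@np.array([s[0],-s[1],-1]); o=P[:3,3]
    return o+v*(z-o[2])/v[2]
def proj(c,p):
    P=np.array(c['pose']); q=P[:3,:3].T@(np.array(p)-P[:3,3]); s=np.array([q[0],-q[1]])/-q[2]
    s=s*(1+c['k1']*(s@s)); k=K(c); return s*k[0,0]+[c['cx'],c['cy']]
def snap(n,name):
    im=vision.get_image(n); cv2.imwrite('pics/'+name,im[:,:,::-1]); return im
E
python3 - <<'E'
from h import *
print(readout.observe(), arm.tcp_to_grasp)
a=snap('top','top.png'); b=snap('scene','scene.png')
for n in('top','scene'): print({k:np.round(v,4).tolist() for k,v in vision.calibration(n).items()})
E
```

```text
{'clock': 0.0, 'joints': array([ 1.09840214,  0.43520464,  0.02496936,  1.57414684, -0.01161208,
        1.13398052, -0.0751048 ]), 'dq': array([-9.91450960e-05, -2.01047267e-03,  1.10641226e-03, -5.15934645e-04,
       -1.05823281e-03,  3.00053010e-03,  6.05140274e-04]), 'joint_efforts': array([-7.07374074e-04, -6.67849803e+01,  9.85032097e-01, -3.14456964e+01,
       -6.04828703e-02,  4.27530985e-02,  6.73501404e-05]), 'position': array([ 0.22564735, -0.58227304,  0.22593708]), 'ee_rot': array([-3.08655561e+00, -5.77165838e-01,  6.61925689e-04]), 'force': array([-0.40709987,  0.140569  ,  0.01114067]), 'ft_torque': array([-0.03068881,  0.01594459,  0.00186445]), 'gripper_force': 0.0, 'width': 0.9954113633723227} -0.0188
{'fov_y': 47.9067, 'cx': 276.0741, 'cy': 211.3457, 'k1': -0.0747, 'pose': [[-0.0038, 0.9878, -0.1554, 0.1956], [-1.0, -0.003, 0.005, -0.0753], [0.0045, 0.1554, 0.9878, 1.6269], [0.0, 0.0, 0.0, 1.0]]}
{'fov_y': 47.9864, 'cx': 279.3025, 'cy': 208.8027, 'k1': -0.0438, 'pose': [[0.3795, -0.6177, 0.6888, 1.285], [0.9252, 0.2543, -0.2817, -0.4281], [-0.0012, 0.7442, 0.668, 0.8496], [0.0, 0.0, 0.0, 1.0]]}
```

View pics/top.png

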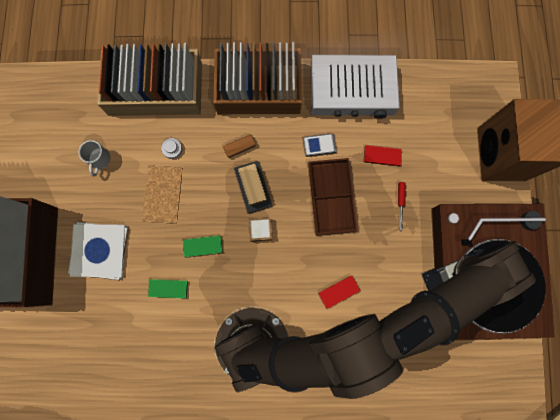

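View pics/scene.png

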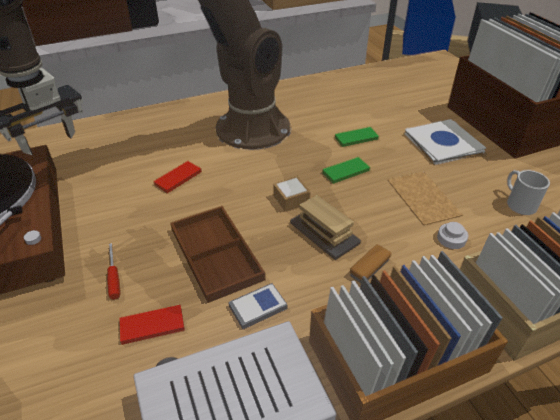

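The stack is at top (253,187), with a natural plywood board over the dark base. The mat is at (163,194) and the crate at (333,197). The green boards at (203,246) and (168,289) and the red ones at (383,156) and (339,291) are decoys, because the wanted board is plain plywood and in the stack. I'll confirm that in an enlarged crop.

Run:
```python
from h import *
im=cv2.imread('pics/top.png')
a=cv2.resize(im[150:245,135:275],None,fx=5.5,fy=5.5,interpolation=cv2.INTER_CUBIC)
cv2.imwrite('pics/c1.png',a); print(a.shape)
b=cv2.resize(im[150:245,300:365],None,fx=6,fy=6,interpolation=cv2.INTER_CUBIC)
s=cv2.imread('pics/scene.png')
c=cv2.resize(s[180:270,280:370],None,fx=6,fy=6,interpolation=cv2.INTER_CUBIC)[:570]
c=cv2.copyMakeBorder(c,0,30,0,0,cv2.BORDER_CONSTANT); 
h=max(b.shape[0],c.shape[0]); b=cv2.copyMakeBorder(b,0,h-b.shape[0],0,0,cv2.BORDER_CONSTANT)
cv2.imwrite('pics/c2.png',np.hstack([b,c])[:, :800])
```

```text
(522, 770, 3)
```

View pics/c1.png

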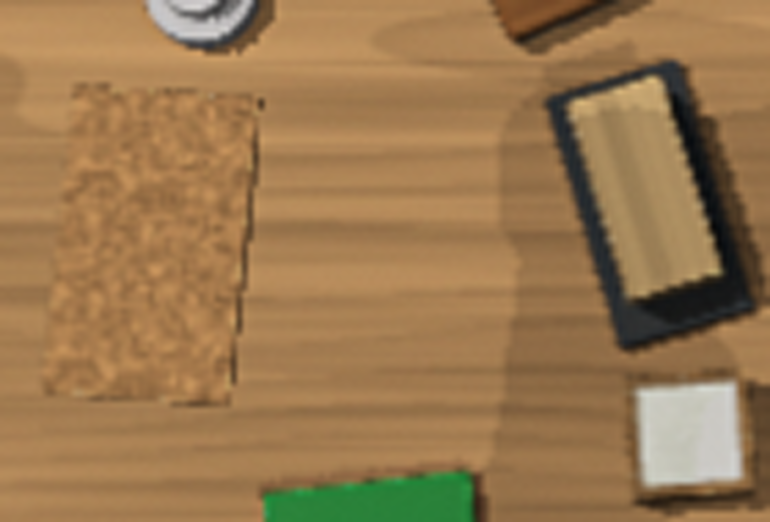

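View pics/c2.png

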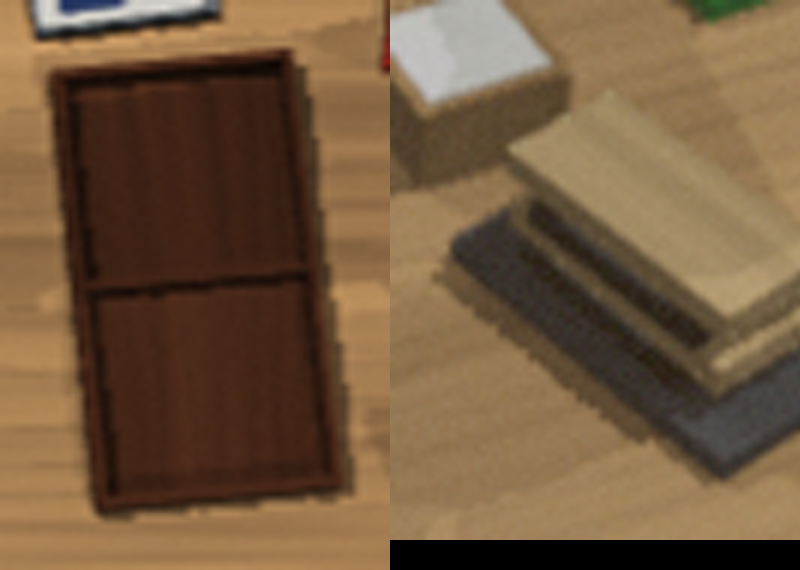

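The crops show the plain plywood board on top of the stack, with corners in crop 1 at (568,105), (664,73), (722,272) and (632,301). The mat's corners are (73,84), (260,97), (231,405) and (43,393). The crate's rim corners in crop 2 are (53,72), (290,50), (342,485) and (99,515).

Run:
```python
from h import *
c=vision.calibration('top')
def rect(n,pts,off,s,z):
    p=np.array([ray(c,(np.array(q)+.5)/s-.5+off,z) for q in pts])[:,:2]
    a,b,d,e=p  # far-left, far-right, near-right, near-left ; long along x
    v=(a-e+b-d)/2; w=(a-b+e-d)/2
    print(n,p.mean(0).round(4),'L',np.linalg.norm(v).round(4),'W',np.linalg.norm(w).round(4),'yaw',np.arctan2(v[1],v[0]).round(3),np.arctan2(-w[0],w[1]).round(3))
o=np.array([135,150])
rect('board',[(568,105),(664,73),(722,272),(632,301)],o,5.5,.069)
rect('base',[(548,100),(682,60),(757,312),(622,350)],o,5.5,.015)
rect('mat',[(73,84),(260,97),(231,405),(43,393)],o,5.5,.004)
rect('crate',[(53,72),(290,50),(342,485),(99,515)],np.array([300,150]),6,.028)
from scipy.spatial.transform import Rotation as R
o=readout.observe(); print(R.from_rotvec(o['ee_rot']).as_matrix().round(3))
w=vision.calibration('wrist'); print({k:np.round(v,4).tolist() for k,v in w.items()})
T=np.eye(4);T[:3,:3]=R.from_rotvec(o['ee_rot']).as_matrix();T[:3,3]=o['position'];print((np.linalg.inv(T)@w['pose']).round(4))
for q in [(171,147),(240,147),(260,230),(319,145),(402,200),(203,246)]: print(q,ray(c,q,.03).round(3))
```

```text
board [ 0.5355 -0.0028] L 0.1295 W 0.06 yaw 0.297 0.321
base [ 0.5361 -0.004 ] L 0.1693 W 0.0886 yaw 0.286 0.285
mat [0.5144 0.3159] L 0.2008 W 0.1212 yaw -0.059 -0.071
crate [ 0.5006 -0.2774] L 0.2579 W 0.1395 yaw 0.087 0.107
[[ 0.932  0.361 -0.001]
 [ 0.361 -0.932  0.001]
 [-0.    -0.001 -1.   ]]
{'fov_y': 60.0506, 'cx': 280.3226, 'cy': 209.0866, 'k1': -0.0756, 'pose': [[0.3608, 0.9029, 0.2338, 0.2884], [-0.9326, 0.3497, 0.0888, -0.5567], [-0.0016, -0.2501, 0.9682, 0.3848], [0.0, 0.0, 0.0, 1.0]]}
[[-7.000e-04  9.683e-01  2.500e-01  6.770e-02]
 [ 1.000e+00  6.000e-04  3.000e-04 -1.400e-03]
 [ 2.000e-04  2.500e-01 -9.683e-01 -1.588e-01]
 [ 0.000e+00  0.000e+00  0.000e+00  1.000e+00]]
(171, 147) [0.677 0.284 0.03 ]
(240, 147) [0.675 0.042 0.03 ]
(260, 230) [ 0.383 -0.029  0.03 ]
(319, 145) [ 0.682 -0.235  0.03 ]
(402, 200) [ 0.485 -0.519  0.03 ]
(203, 246) [0.329 0.164 0.03 ]
```

{"fn": "carry_out", "kwargs": {"increments": [10, 18, 0, 0, 0, -0.004, 19, 36, -3, 0, 0, -0.004, 20, 37, -3, 0, 0, -0.004, 20, 37, -4, 0, 0, -0.004, 20, 37, -4, 0, 0, -0.004, 20, 37, -4, 0, 0, -0.004, 20, 37, -4, 0, 0, -0.004, 20, 37, -4, 0, 0, -0.004, 20, 37, -4, 0, 0, -0.004, 20, 37, -4, 0, 0, -0.004, 20, 37, -4, 0, 0, -0.004, 20, 37, -4, 0, 0, -0.004, 20, 37, -4, 0, 0, -0.004, 20, 37, -4, 0, 0, -0.004, 20, 37, -4, 0, 0, -0.004, 15, 28, -4, 0, 0, -0.004, 6, 16, -2, 0, 0, 0, 0, 0, 0, 0, 0, 0], "grip": 0, "newtons": 25}}

```text
clock: 2.35
position: [0.5353, -0.0025, 0.1666]
ee_rot: [-3.104, -0.482, 0.001]
force: [-0.0, -1.0, 0.3]
width: 1.003
gripper_force: 0.0
```

Run:
```python
from h import *
from scipy.spatial.transform import Rotation as R
c=vision.calibration('wrist'); a=snap('wrist','w1.png'); o=readout.observe()
np.save('w1.npy',np.array(c['pose']))
x=R.from_rotvec(o['ee_rot']).as_matrix(); print(o['position'].round(4),x.round(3).tolist(),o['width'])
```

```text
[ 0.5351 -0.004   0.1667] [[0.953, 0.302, -0.001], [0.302, -0.953, -0.001], [-0.001, 0.0, -1.0]] 0.9979873094080349
```

View pics/w1.png

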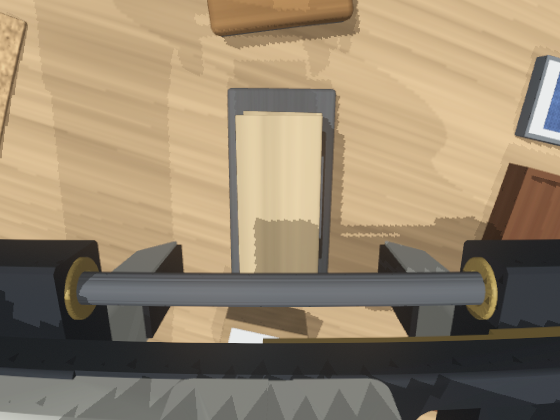

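The wrist view shows the upper board's far corners at (236,115) and (322,113). Its sides run down to about (239,270) and (320,270), between the fingers. The lower board peeks out at (244,111).

Run:
```python
from h import *
c=vision.calibration('wrist'); c['pose']=np.load('w1.npy')
P=[ray(c,q,.069)[:2] for q in [(236,115),(322,113),(239,270),(320,270)]]
l=P[0]-P[2]; r=P[1]-P[3]; w=P[1]-P[0]
print(np.array(P).round(4).tolist(), np.arctan2(l[1],l[0]),np.arctan2(r[1],r[0]),np.linalg.norm(w), np.arctan2(w[0],-w[1]))
yaw=(np.arctan2(l[1],l[0])+np.arctan2(r[1],r[0]))/2; u=np.array([np.cos(yaw),np.sin(yaw)])
print((P[0]+P[1])/2-.065*u)
```

```text
[[0.5905, 0.0487], [0.6097, -0.0072], [0.4807, 0.015], [0.4995, -0.044]] 0.29774292347721487 0.32244112399288066 0.05906633626414877 0.33017467568268116
[0.53819652 0.00094379]
```

{"fn": "carry_out", "kwargs": {"increments": [1, 2, -30, 0, 0, 0, 0, 0, -35, 0, 0, 0, 0, 0, -28, 0, 0, 0, 0, 0, -12, 0, 0, 0, 0, 0, -6, 0, 0, 0, 0, 0, 0, 0, 0, 0], "grip": 0}}

```text
clock: 3.15
position: [0.5371, -0.0022, 0.0562]
ee_rot: [3.105, 0.477, 0.001]
force: [-0.0, -0.0, 0.1]
width: 1.0
gripper_force: 0.0
```

{"fn": "carry_out", "kwargs": {"increments": [0, 0, 0, 0, 0, 0, 0, 0, 0, 0, 0, 0, 0, 0, 0, 0, 0, 0, 0, 0, 0, 0, 0, 0, 0, 0, 0, 0, 0, 0, 0, 0, 0, 0, 0, 0], "grip": 1, "newtons": 25}}

```text
clock: 3.9
position: [0.537, -0.0017, 0.0559]
ee_rot: [3.105, 0.478, 0.0]
force: [-1.6, 0.4, 4.3]
width: 0.651
gripper_force: 25.0
```

{"fn": "carry_out", "kwargs": {"increments": [0, 0, 5, 0, 0, 0, 0, 0, 15, 0, 0, 0, 0, 0, 25, 0, 0, 0, 0, 0, 20, 0, 0, 0, -1, 14, 0, 0, 0, -0.021, -2, 28, 0, 0, 0, -0.032, -2, 32, 0, 0, 0, -0.035, -2, 32, 0, 0, 0, -0.035, -2, 32, 0, 0, 0, -0.035, -2, 32, 0, 0, 0, -0.035, -2, 32, 0, 0, 0, -0.035, -2, 32, 0, 0, 0, -0.035, -2, 32, 0, 0, 0, -0.035, -3, 27, 0, 0, 0, -0.035, -2, 17, 0, 0, 0, -0.025, -1, 8, 0, 0, 0, -0.014, 0, 0, 0, 0, 0, 0]}}

```text
clock: 6.02
position: [0.5138, 0.3164, 0.1212]
ee_rot: [-3.14, 0.103, -0.0]
force: [0.2, -0.9, -0.3]
width: 0.651
gripper_force: 25.0
```

Run:
```python
from h import *
c=vision.calibration('wrist'); a=snap('wrist','w2.png'); o=readout.observe(); np.save('w2.npy',np.array(c['pose']))
print(o['position'].round(4),o['ee_rot'].round(4),o['width'],o['force'])
t=snap('top','top2.png')
b=cv2.resize(t[155:225,225:280,::-1],None,fx=6,fy=6,interpolation=cv2.INTER_CUBIC)
b=cv2.copyMakeBorder(b,0,0,0,10,cv2.BORDER_CONSTANT)
w=a[:,:,::-1]
b=cv2.copyMakeBorder(b,0,0,0,0,cv2.BORDER_CONSTANT)
w=cv2.resize(w,(448,336)); w=cv2.copyMakeBorder(w,0,b.shape[0]-336,0,0,cv2.BORDER_CONSTANT)
cv2.imwrite('pics/c3.png',np.hstack([b,w])); print(b.shape)
```

```text
[0.5141 0.3156 0.121 ] [ 3.1394e+00 -1.0410e-01  3.0000e-04] 0.6516063493415968 [-0.28863082 -0.81241422 -0.88606974]
(420, 340, 3)
```

View pics/c3.png

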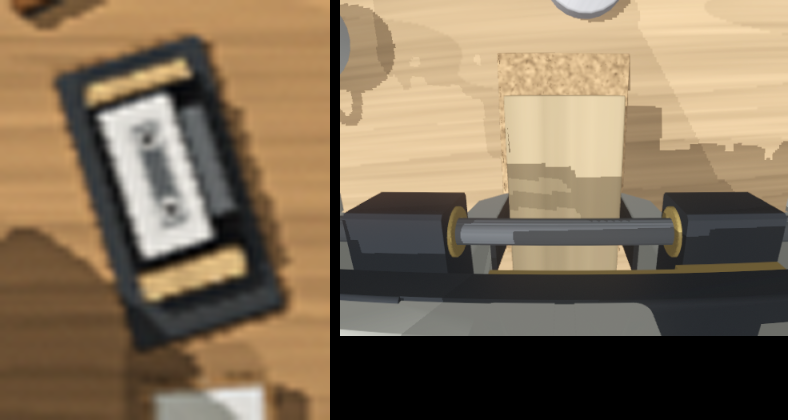

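The board is aligned over the mat. The mat's far corners are at about wrist (197,66) and (362,66). In the top crop, the upper cassette lies label up with its label centre at about (155,177), and the lower board's ends show beyond it.

Run:
```python
from h import *
c=vision.calibration('wrist'); c['pose']=np.load('w2.npy')
A=ray(c,(197.5,67),.004)[:2];B=ray(c,(362.5,67),.004)[:2]; w=B-A; yaw=np.arctan2(w[0],-w[1])
print(A,B,np.linalg.norm(w),yaw,(A+B)/2-.1*np.array([np.cos(yaw),np.sin(yaw)]))
b=[ray(c,q,.1345)[:2] for q in [(204,119),(354,119),(205,250),(350,250)]]
print(np.linalg.norm(b[0]-b[1]),(b[0]+b[1])/2-.065*np.array([np.cos(.066),-np.sin(.066)]))
for q in [(85,103),(187,60),(245,272),(143,300)]: print(ray(vision.calibration('top'),(np.array(q)+.5)/6-.5+[225,155],.042).round(4))
for q in [(155,177)]: print('lab',ray(vision.calibration('top'),(np.array(q)+.5)/6-.5+[225,155],.054).round(4))
```

```text
[0.61953957 0.37114907] [0.61164105 0.25211244] 0.11929839627077453 -0.06625660260520479 [0.51580973 0.31825157]
0.058741411991264696 [0.51483969 0.31851069]
[0.5833 0.0446 0.042 ]
[ 0.6085 -0.0138  0.042 ]
[ 0.4845 -0.0472  0.042 ]
[0.4685 0.0106 0.042 ]
lab [0.5372 0.0036 0.054 ]
```

{"fn": "carry_out", "kwargs": {"increments": [1, 1, -30, 0, 0, 0, 0, 0, -36, 0, 0, 0, 0, 0, -27, 0, 0, 0, 0, 0, -12, 0, 0, 0, 0, 0, -6, 0, 0, 0, 0, 0, -3, 0, 0, 0, 0, 0, -1, 0, 0, 0, 0, 0, 0, 0, 0, 0]}}

```text
clock: 7.12
position: [0.5152, 0.3175, 0.0063]
ee_rot: [-3.139, 0.104, -0.001]
force: [1.4, -1.0, -0.7]
width: 0.653
gripper_force: 25.0
```

{"fn": "carry_out", "kwargs": {"increments": [0, 0, -0.4, 0, 0, 0, 0, 0, 0, 0, 0, 0]}}

```text
clock: 7.38
position: [0.5152, 0.3175, 0.006]
ee_rot: [-3.139, 0.104, -0.001]
force: [-0.5, -0.9, 5.1]
width: 0.651
gripper_force: 25.0
```

{"fn": "carry_out", "kwargs": {"increments": [0, 0, 0, 0, 0, 0, 0, 0, 0, 0, 0, 0, 0, 0, 0, 0, 0, 0, 0, 0, 0, 0, 0, 0, 0, 0, 10, 0, 0, 0, 0, 0, 30, 0, 0, 0, 0, 0, 40, 0, 0, 0, 0, 0, 30, 0, 0, 0, 2, -15, 10, 0, 0, 0.022, 2, -30, 5, 0, 0, 0.035, 2, -32, 5, 0, 0, 0.035, 2, -32, 0, 0, 0, 0.035, 2, -32, 0, 0, 0, 0.035, 2, -32, 0, 0, 0, 0.035, 2, -32, 0, 0, 0, 0.035, 2, -32, 0, 0, 0, 0.035, 2, -32, 0, 0, 0, 0.035, 2, -29, 0, 0, 0, 0.035, 2, -16, 0, 0, 0, 0.025, 0, 0, 0, 0, 0, 0.015], "grip": 0}}

```text
clock: 9.88
position: [0.5371, 0.0018, 0.1359]
ee_rot: [3.104, 0.483, 0.001]
force: [0.1, 0.4, 0.7]
width: 1.0
gripper_force: 0.0
```

Run:
```python
from h import *
c=vision.calibration('wrist'); a=snap('wrist','w3.png'); o=readout.observe(); np.save('w3.npy',np.array(c['pose']))
print(o['position'].round(4),o['ee_rot'].round(4),o['width'],o['force'])
cv2.imwrite('pics/c4.png',cv2.resize(a[60:300,170:400,::-1],None,fx=2.5,fy=2.5,interpolation=cv2.INTER_CUBIC))
```

```text
[0.537  0.0032 0.1359] [-3.1037e+00 -4.8640e-01 -1.0000e-03] 0.9988458402283453 [-0.27758381  0.55636518  0.48872824]
```

View pics/c4.png

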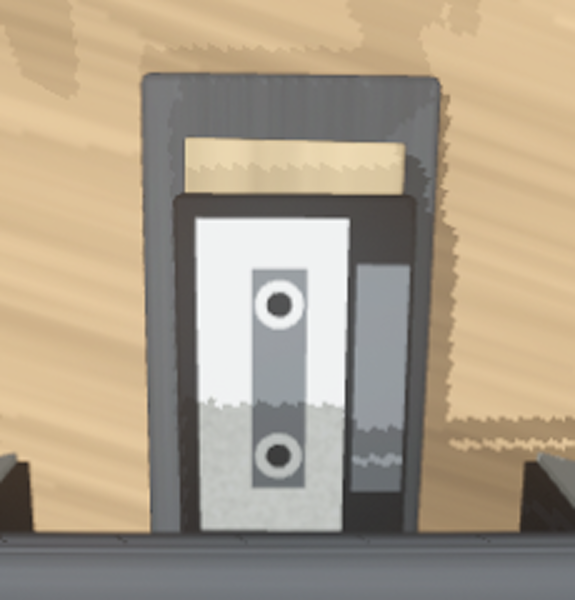

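The upper cassette's far corners are at crop (174,195) and (414,197), and its sides reach (181,530) and (408,530). The lower board's far corners are at (185,138) and (405,142).

```bash
cat >> h.py <<'E'
def obj(npy,pts,off,s,z,L):
    c=vision.calibration('wrist'); c['pose']=np.load(npy)
    P=[ray(c,(np.array(q)+.5)/s-.5+off,z)[:2] for q in pts]
    w=P[1]-P[0]; y=[np.arctan2(w[0],-w[1])]
    if len(P)>2: y+=[np.arctan2(*(P[i]-P[i+2])[::-1]) for i in(0,1)]
    m=np.mean(y[1:] or y); print('W',np.linalg.norm(w).round(4),'yaws',np.round(y,3),'ctr',((P[0]+P[1])/2-L/2*np.array([np.cos(m),np.sin(m)])).round(4))
E
python3 - <<'E'
from h import *
obj('w3.npy',[(174,195),(414,197),(181,530),(408,530)],[170,60],2.5,.054,.1)
obj('w3.npy',[(185,138),(405,142)],[170,60],2.5,.042,.13)
E
```

```text
W 0.0628 yaws [0.3   0.301 0.327] ctr [ 5.413e-01 -4.000e-04]
W 0.0597 yaws [0.291] ctr [5.404e-01 3.000e-04]
```

{"fn": "carry_out", "kwargs": {"increments": [2, -2, -25, 0, 0, 0, 1, 0, -35, 0, 0, 0, 0, 0, -20, 0, 0, 0, 0, 0, -8, 0, 0, 0, 0, 0, -4, 0, 0, 0, 0, 0, 0, 0, 0, 0]}}

```text
clock: 10.68
position: [0.5402, 0.0016, 0.0439]
ee_rot: [3.104, 0.487, 0.001]
force: [0.2, -0.1, -0.2]
width: 0.998
gripper_force: 0.0
```

{"fn": "carry_out", "kwargs": {"increments": [0, 0, 0, 0, 0, 0, 0, 0, 0, 0, 0, 0, 0, 0, 0, 0, 0, 0, 0, 0, 0, 0, 0, 0, 0, 0, 0, 0, 0, 0, 0, 0, 0, 0, 0, 0], "grip": 1, "newtons": 25}}

```text
clock: 11.42
position: [0.54, 0.0011, 0.0435]
ee_rot: [3.104, 0.486, 0.001]
force: [-0.6, -0.3, 4.2]
width: 0.693
gripper_force: 25.0
```

{"fn": "carry_out", "kwargs": {"increments": [0, 0, 5, 0, 0, 0, 0, 0, 15, 0, 0, 0, 0, 0, 25, 0, 0, 0, 0, 0, 20, 0, 0, 0, 1, -14, 5, 0, 0, -0.016, 2, -28, 0, 0, 0, -0.025, 2, -32, 0, 0, 0, -0.025, 2, -32, 0, 0, 0, -0.025, 3, -32, 0, 0, 0, -0.025, 3, -32, 0, 0, 0, -0.025, 3, -32, 0, 0, 0, -0.025, 3, -32, 0, 0, 0, -0.025, 2, -24, 0, 0, 0, -0.025, 1, -10, 0, 0, 0, 0, 1, -4.6, 0, 0, 0, 0, 0, 0, 0, 0, 0, 0]}}

```text
clock: 13.42
position: [0.563, -0.2705, 0.1133]
ee_rot: [-3.137, -0.15, 0.0]
force: [0.2, 0.5, -0.3]
width: 0.695
gripper_force: 25.0
```

Run:
```python
from h import *
c=vision.calibration('wrist'); a=snap('wrist','w4.png'); o=readout.observe(); np.save('w4.npy',np.array(c['pose']))
print(o['position'].round(4),o['ee_rot'].round(4),o['width'],o['force'])
t=snap('top','top3.png')
b=cv2.resize(t[155:225,225:280,::-1],None,fx=6,fy=6,interpolation=cv2.INTER_CUBIC)
w=cv2.copyMakeBorder(cv2.resize(a[:,:,::-1],(448,336)),0,84,0,0,cv2.BORDER_CONSTANT)
cv2.imwrite('pics/c5.png',np.hstack([b,w]))
```

```text
[ 0.5631 -0.2701  0.1133] [-3.1373 -0.151  -0.    ] 0.6917021088167632 [ 0.09307593 -0.25741253 -0.1688855 ]
```

View pics/c5.png

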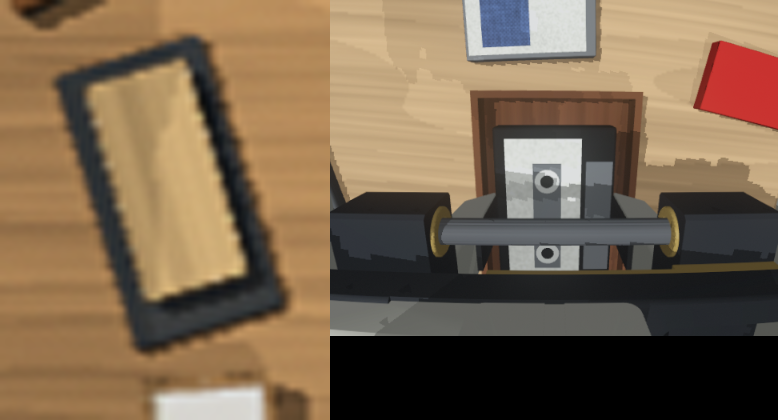

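The cassette hangs over the far compartment, label up, with the crate's far rim corners at wrist (176,115) and (390,117). In the top crop the lower board's corners are (85,88), (187,57), (245,272) and (148,302).

Run:
```python
from h import *
obj('w4.npy',[(176,115),(390,117)],[0,0],1,.028,.258)
c=vision.calibration('top')
p=np.array([ray(c,(np.array(q)+.5)/6-.5+[225,155],.042)[:2] for q in [(85,88),(187,57),(245,272),(148,302)]]);a,b,d,e=p
v=(a-e+b-d)/2; print(p.mean(0),np.linalg.norm(v),np.linalg.norm(a-b),np.arctan2(v[1],v[0]))
```

```text
W 0.1408 yaws [0.086] ctr [ 0.5017 -0.2753]
[ 0.53854994 -0.00214206] 0.13010693484984157 0.06125373081349206 0.2732405115282685
```

{"fn": "carry_out", "kwargs": {"increments": [0, 0, -25, 0, 0, 0, 0, 0, -35, 0, 0, 0, 0, 0, -25, 0, 0, 0, 0, 0, -10, 0, 0, 0, 0, 0, -6, 0, 0, 0, 0, 0, -3, 0, 0, 0, 0, 0, -1, 0, 0, 0, 0, 0, -0.6, 0, 0, 0, 0, 0, 0, 0, 0, 0]}}

```text
clock: 14.65
position: [0.563, -0.2715, 0.0081]
ee_rot: [3.138, 0.149, 0.001]
force: [-0.2, 0.1, -0.7]
width: 0.691
gripper_force: 25.0
```

{"fn": "carry_out", "kwargs": {"increments": [0, 0, -0.5, 0, 0, 0, 0, 0, 0, 0, 0, 0]}}

```text
clock: 14.9
position: [0.563, -0.2715, 0.0076]
ee_rot: [3.138, 0.149, 0.0]
force: [-1.5, 0.7, 5.1]
width: 0.692
gripper_force: 25.0
```

{"fn": "carry_out", "kwargs": {"increments": [0, 0, 0, 0, 0, 0, 0, 0, 0, 0, 0, 0, 0, 0, 0, 0, 0, 0, 0, 0, 10, 0, 0, 0, 0, 0, 30, 0, 0, 0, 0, 0, 40, 0, 0, 0, 0, 0, 30, 0, 0, 0], "grip": 0.2}}

```text
clock: 15.78
position: [0.5634, -0.2715, 0.1197]
ee_rot: [3.137, 0.149, 0.003]
force: [-0.1, 0.3, -0.7]
width: 0.802
gripper_force: 0.0
```

{"fn": "carry_out", "kwargs": {"increments": [-1, 14, 0, 0, 0, 0.015, -2, 28, 0, 0, 0, 0.02, -3, 32, 0, 0, 0, 0.02, -3, 32, 0, 0, 0, 0.02, -3, 32, 0, 0, 0, 0.02, -3, 32, 0, 0, 0, 0.02, -3, 32, 0, 0, 0, 0.02, -3, 32, 0, 0, 0, 0.02, -2, 22, 0, 0, 0, 0.02, -1, 12, 0, 0, 0, 0.02, 0, 3, 0, 0, 0, 0, 0, 0, 0, 0, 0, 0], "grip": 0}}

```text
clock: 17.27
position: [0.5389, -0.0012, 0.1172]
ee_rot: [3.108, 0.452, -0.0]
force: [-0.3, 0.6, -0.7]
width: 0.999
gripper_force: 0.0
```

Run:
```python
from h import *
c=vision.calibration('wrist'); a=snap('wrist','w5.png'); o=readout.observe(); np.save('w5.npy',np.array(c['pose']))
print(o['position'].round(4),o['ee_rot'].round(4),o['width'],o['force'])
# board outline by colour vs. gray base: saturation
s=cv2.cvtColor(a,cv2.COLOR_RGB2HSV)[:,:,1].astype(int)
for r in (150,180,210,240): 
    print(r,[ (i,int(s[r,i]),int(s[r,i+2])) for i in range(190,370) if abs(s[r,i+2]-s[r,i])>35])
for q in(265,280,295): print('col',q,[ (i,int(s[i,q]),int(s[i+2,q])) for i in range(60,180) if abs(s[i+2,q]-s[i,q])>35])
```

```text
[ 0.5389 -0.0015  0.1171] [ 3.1085e+00  4.5080e-01 -4.0000e-04] 0.9969073899325348 [-0.64558623 -1.30913132  0.33060756]
150 [(216, 80, 20), (217, 78, 7), (232, 7, 70), (233, 11, 68), (329, 83, 38), (330, 66, 30), (340, 12, 83), (341, 22, 94)]
180 [(217, 81, 20), (218, 81, 12), (233, 4, 68), (234, 28, 68), (325, 69, 27), (328, 81, 35), (339, 14, 81), (340, 24, 95)]
210 [(219, 84, 10), (220, 76, 9), (233, 5, 47), (234, 7, 70), (327, 68, 28), (338, 10, 84), (339, 29, 94)]
240 [(220, 82, 37), (221, 83, 2), (234, 2, 56), (235, 7, 69), (324, 69, 31), (325, 65, 18), (337, 0, 81), (338, 20, 95)]
col 265 [(87, 89, 33), (88, 88, 5), (115, 2, 67), (116, 5, 70)]
col 280 [(87, 89, 8), (88, 84, 2), (115, 9, 68), (116, 7, 69)]
col 295 [(87, 85, 11), (88, 83, 5), (115, 12, 67), (116, 10, 69)]
```

Run:
```python
from h import *
obj('w5.npy',[(233,117),(328,117),(236,241),(325,241)],[0,0],1,.042,.13)
```

```text
W 0.0596 yaws [0.288 0.282 0.294] ctr [0.5403 0.0007]
```

{"fn": "carry_out", "kwargs": {"increments": [1, 1, -25, 0, 0, 0, 0, 0, -33, 0, 0, 0, 0, 0, -18, 0, 0, 0, 0, 0, -8, 0, 0, 0, 0, 0, -4, 0, 0, 0, 0, 0, 0, 0, 0, 0]}}

```text
clock: 18.08
position: [0.5402, 0.0004, 0.0296]
ee_rot: [3.109, 0.453, 0.001]
force: [-1.0, 0.7, 0.1]
width: 0.998
gripper_force: 0.0
```

{"fn": "carry_out", "kwargs": {"increments": [0, 0, 0, 0, 0, 0, 0, 0, 0, 0, 0, 0, 0, 0, 0, 0, 0, 0, 0, 0, 0, 0, 0, 0, 0, 0, 0, 0, 0, 0, 0, 0, 0, 0, 0, 0], "grip": 1, "newtons": 25}}

```text
clock: 18.82
position: [0.54, 0.0006, 0.0294]
ee_rot: [3.109, 0.454, 0.0]
force: [-1.3, -0.4, 3.8]
width: 0.652
gripper_force: 25.0
```

{"fn": "carry_out", "kwargs": {"increments": [0, 0, 5, 0, 0, 0, 0, 0, 15, 0, 0, 0, 0, 0, 30, 0, 0, 0, 0, 0, 25, 0, 0, 0, -1, 14, 0, 0, 0, -0.02, -2, 28, 0, 0, 0, -0.03, -2, 32, 0, 0, 0, -0.035, -2, 32, 0, 0, 0, -0.035, -2, 32, 0, 0, 0, -0.035, -2, 32, 0, 0, 0, -0.035, -2, 32, 0, 0, 0, -0.035, -3, 32, 0, 0, 0, -0.035, -3, 32, 0, 0, 0, -0.035, -3, 27, 0, 0, 0, -0.03, -2, 16, 0, 0, 0, -0.02, -1, 8, 0, 0, 0, -0.01, 0, 0, 0, 0, 0, 0, 0, 0, 0, 0, 0, 0]}}

```text
clock: 21.08
position: [0.5152, 0.3165, 0.1044]
ee_rot: [3.139, -0.104, 0.0]
force: [1.3, -0.3, -0.7]
width: 0.652
gripper_force: 25.0
```

Run:
```python
from h import *
c=vision.calibration('wrist'); a=snap('wrist','w6.png'); o=readout.observe(); np.save('w6.npy',np.array(c['pose']))
print(o['position'].round(4),o['ee_rot'].round(4),o['width'],o['force'])
cv2.imwrite('pics/c6.png',cv2.resize(a[60:260,180:380,::-1],None,fx=3,fy=3,interpolation=cv2.INTER_CUBIC))
```

```text
[0.5152 0.3165 0.1043] [ 3.1393e+00 -1.0420e-01  1.0000e-04] 0.6501386586243291 [ 0.32391324 -0.96175535 -0.5981762 ]
```

View pics/c6.png

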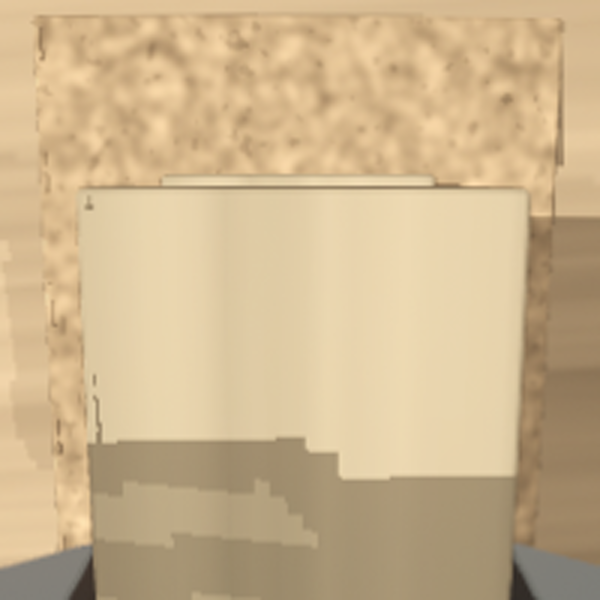

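The board on the mat shows its far edge at crop (162–434, 177). The held board's far corners are at (79,188) and (529,190).

Run:
```python
from h import *
obj('w6.npy',[(162,177),(434,177)],[180,60],3,.019,.13)
obj('w6.npy',[(79,188),(529,190),(93,520),(514,520)],[180,60],3,.1169,.13)
obj('w6.npy',[(37,18),(562,18)],[180,60],3,.004,.2)
```

```text
W 0.0595 yaws [-0.067] ctr [0.5156 0.319 ]
W 0.0592 yaws [-0.071 -0.072 -0.064] ctr [0.5148 0.318 ]
W 0.1188 yaws [-0.067] ctr [0.516  0.3187]
```

{"fn": "carry_out", "kwargs": {"increments": [1, 1, -25, 0, 0, 0, 0, 0, -30, 0, 0, 0, 0, 0, -15, 0, 0, 0, 0, 0, -7, 0, 0, 0, 0, 0, -4, 0, 0, 0, 0, 0, -1, 0, 0, 0, 0, 0, -0.4, 0, 0, 0, 0, 0, 0, 0, 0, 0]}}

```text
clock: 22.12
position: [0.5161, 0.3188, 0.0223]
ee_rot: [-3.14, 0.102, -0.001]
force: [0.1, -0.3, -0.3]
width: 0.655
gripper_force: 25.0
```

{"fn": "carry_out", "kwargs": {"increments": [0, -0.5, -0.6, 0, 0, 0, 0, 0, 0, 0, 0, 0]}}

```text
clock: 22.38
position: [0.516, 0.3182, 0.0214]
ee_rot: [-3.14, 0.103, -0.0]
force: [-1.0, 0.4, 1.5]
width: 0.652
gripper_force: 25.0
```

{"fn": "carry_out", "kwargs": {"increments": [0, 0, -0.3, 0, 0, 0, 0, 0, 0, 0, 0, 0]}}

```text
clock: 22.62
position: [0.516, 0.3182, 0.0214]
ee_rot: [-3.14, 0.103, -0.001]
force: [-1.7, -1.4, 5.1]
width: 0.651
gripper_force: 25.0
```

{"fn": "carry_out", "kwargs": {"increments": [0, 0, 0, 0, 0, 0, 0, 0, 0, 0, 0, 0, 0, 0, 0, 0, 0, 0, 0, 0, 0, 0, 0, 0, 0, 0, 10, 0, 0, 0, 0, 0, 30, 0, 0, 0, 0, 0, 40, 0, 0, 0, 2, -15, 5, 0, 0, 0.022, 2, -30, 0, 0, 0, 0.035, 2, -32, 0, 0, 0, 0.035, 2, -32, 0, 0, 0, 0.035, 2, -32, 0, 0, 0, 0.035, 3, -32, 0, 0, 0, 0.035, 3, -32, 0, 0, 0, 0.035, 3, -32, 0, 0, 0, 0.035, 2, -32, 0, 0, 0, 0.035, 2, -29, 0, 0, 0, 0.035, 1, -16, 0, 0, 0, 0.02, 0, -4, 0, 0, 0, 0, 0, 0, 0, 0, 0, 0], "grip": 0}}

```text
clock: 25.12
position: [0.5399, 0.0006, 0.1063]
ee_rot: [-3.108, -0.456, -0.001]
force: [0.6, 0.0, -0.7]
width: 1.0
gripper_force: 0.0
```

Run:
```python
from h import *
c=vision.calibration('wrist'); a=snap('wrist','w7.png'); o=readout.observe(); np.save('w7.npy',np.array(c['pose']))
print(o['position'].round(4),o['ee_rot'].round(4),o['width'],o['force'])
t=snap('top','top4.png')
b=cv2.resize(t[155:230,135:190,::-1],None,fx=6,fy=6,interpolation=cv2.INTER_CUBIC)
w=cv2.resize(a[75:300,190:370,::-1],(360,450),interpolation=cv2.INTER_CUBIC)
cv2.imwrite('pics/c7.png',np.hstack([b,w]))
```

```text
[0.5399 0.0011 0.1062] [-3.1077e+00 -4.5730e-01 -6.0000e-04] 0.9995691077059328 [-0.60538113  0.3229806   0.1303022 ]
```

View pics/c7.png

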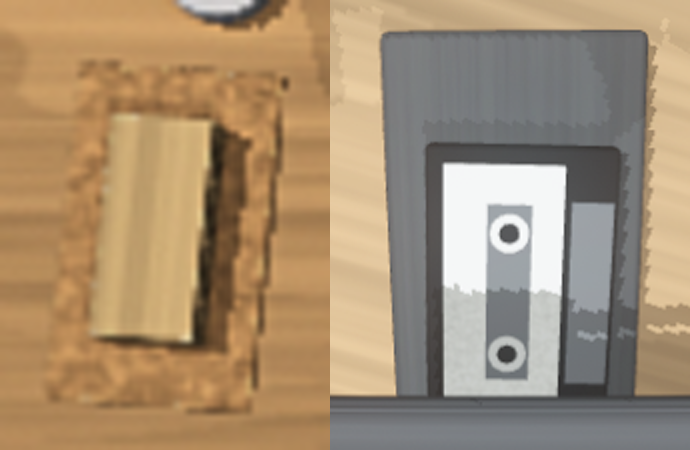

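The boards are squared on the mat. The lower cassette's far corners are at right-crop (426,144) and (621,149), and its sides reach about (430,392) and (606,392).

Run:
```python
from h import *
obj('w7.npy',[(96,144),(291,149),(100,392),(276,392)],[190,75],2,.027,.1)
```

```text
W 0.0635 yaws [0.266 0.278 0.266] ctr [ 0.5377 -0.0017]
```

{"fn": "carry_out", "kwargs": {"increments": [-2, -2, -25, 0, 0, -0.022, 0, -1, -33, 0, 0, 0, 0, 0, -18, 0, 0, 0, 0, 0, -8, 0, 0, 0, 0, 0, -4, 0, 0, 0, 0, 0, -1, 0, 0, 0, 0, 0, 0, 0, 0, 0]}}

```text
clock: 26.1
position: [0.5383, -0.0028, 0.0175]
ee_rot: [3.113, 0.422, 0.002]
force: [0.4, 0.3, 0.1]
width: 1.001
gripper_force: 0.0
```

{"fn": "carry_out", "kwargs": {"increments": [0, 0, 0, 0, 0, 0, 0, 0, 0, 0, 0, 0, 0, 0, 0, 0, 0, 0, 0, 0, 0, 0, 0, 0, 0, 0, 0, 0, 0, 0, 0, 0, 0, 0, 0, 0], "grip": 1, "newtons": 25}}

```text
clock: 26.85
position: [0.5379, -0.0029, 0.017]
ee_rot: [3.113, 0.422, 0.0]
force: [-0.6, 0.4, 2.7]
width: 0.694
gripper_force: 25.0
```

{"fn": "carry_out", "kwargs": {"increments": [0, 0, 5, 0, 0, 0, 0, 0, 15, 0, 0, 0, 0, 0, 30, 0, 0, 0, 0, 0, 35, 0, 0, 0, -4, -12, 5, 0, 0, -0.014, -8, -24, 0, 0, 0, -0.02, -11, -30, 0, 0, 0, -0.02, -11, -30, 0, 0, 0, -0.02, -11, -30, 0, 0, 0, -0.02, -11, -30, 0, 0, 0, -0.02, -11, -30, 0, 0, 0, -0.02, -11, -30, 0, 0, 0, -0.02, -11, -30, 0, 0, 0, -0.02, -7, -22, 0, 0, 0, -0.004, -3, -11, 0, 0, 0, 0, 0, 0, 0, 0, 0, 0]}}

```text
clock: 28.85
position: [0.4384, -0.2823, 0.1068]
ee_rot: [-3.138, -0.142, 0.0]
force: [0.9, 0.2, -0.9]
width: 0.693
gripper_force: 25.0
```

{"fn": "carry_out", "kwargs": {"increments": [0, 0, -25, 0, 0, 0, 0, 0, -32, 0, 0, 0, 0, 0, -20, 0, 0, 0, 0, 0, -10, 0, 0, 0, 0, 0, -6, 0, 0, 0, 0, 0, -3, 0, 0, 0, 0, 0, -1.5, 0, 0, 0, 0, 0, -0.5, 0, 0, 0, 0, 0, 0, 0, 0, 0]}}

```text
clock: 29.98
position: [0.439, -0.282, 0.0092]
ee_rot: [3.138, 0.144, 0.001]
force: [-0.8, -0.7, -0.2]
width: 0.693
gripper_force: 25.0
```

{"fn": "carry_out", "kwargs": {"increments": [0, 0, -0.5, 0, 0, 0, 0, 0, 0, 0, 0, 0]}}

```text
clock: 30.22
position: [0.4389, -0.2819, 0.0085]
ee_rot: [3.138, 0.144, 0.0]
force: [-0.2, 0.0, -0.6]
width: 0.694
gripper_force: 25.0
```

{"fn": "carry_out", "kwargs": {"increments": [0, 0, -0.6, 0, 0, 0, 0, 0, 0, 0, 0, 0]}}

```text
clock: 30.48
position: [0.4389, -0.2819, 0.008]
ee_rot: [3.138, 0.144, 0.0]
force: [-1.4, 0.8, 2.9]
width: 0.695
gripper_force: 25.0
```

Contact felt. I'll release with a partial opening, rise, and move aside for a final look.

{"fn": "carry_out", "kwargs": {"increments": [0, 0, 0, 0, 0, 0, 0, 0, 0, 0, 0, 0, 0, 0, 0, 0, 0, 0, 0, 0, 10, 0, 0, 0, 0, 0, 30, 0, 0, 0, 0, 0, 40, 0, 0, 0, 0, 0, 40, 0, 0, 0, -10, -20, 20, 0, 0, 0, -20, -30, 10, 0, 0, 0, -20, -35, 0, 0, 0, 0, -20, -35, 0, 0, 0, 0, -20, -35, 0, 0, 0, 0, -20, -35, 0, 0, 0, 0, -20, -35, 0, 0, 0, 0, -10, -20, 0, 0, 0, 0, 0, 0, 0, 0, 0, 0], "grip": 0.2}}

```text
clock: 32.48
position: [0.2981, -0.5277, 0.158]
ee_rot: [3.138, 0.14, -0.0]
force: [1.1, 0.4, 0.4]
width: 0.805
gripper_force: 0.0
```

Run:
```python
from h import *
t=snap('top','top5.png'); o=readout.observe(); print(o['position'],o['clock'])
cv2.imwrite('pics/c8.png',cv2.resize(t[125:305,135:415,::-1],None,fx=2.8,fy=2.8,interpolation=cv2.INTER_CUBIC))
```

```text
[ 0.29932684 -0.5262935   0.15788227] 32.525
```

View pics/c8.png

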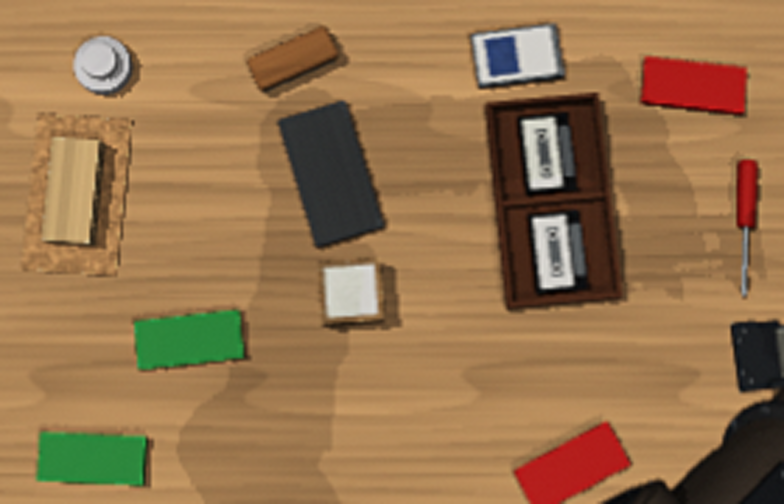

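The boards are piled centrally on the mat (72,190). One cassette lies label up in each compartment, at (547,152) and (556,250), the press base is empty and the other things haven't moved.

```bash
python3 -c "
from h import *
print(arm.sign_off())"
```

```text
the job is handed in; nothing more can be done
None
```

The job is done and handed in at about 32.5 s: both boards are squared up centrally on the cork mat, each cassette lies label up in its own crate compartment, and the final picture shows nothing else on the counter moved.

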